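# Stop the parts chest from rocking

### The arm

A 6-joint arm with a two-finger parallel gripper is mounted at the origin on the work surface. World frame = base frame: x ahead of the robot, y to its left, z up, the work surface at z = 0. Lengths are in mm, angles in degrees, forces in N, time in s.
With the tool pointing down it reaches from about 300 to 850 mm from the base axis. Payload 4.2 kg.
Tool frame: the origin (TCP) lies at the very end of the fingers, on their centre line; the grasp point (between the pads) lies 19 mm behind it (hold_point_z is the z of the grasp point in the tool frame, in mm); z points along the fingers, y is the direction in which the jaws open and shut (so a half turn about z gives the same grasp; the last joint's range is limited). The gripper opens to 91 mm and grips with 3 to 60 N. Pads are 32 mm wide; open, the fingers measure 118 mm over their backs; the gripper's body (76 mm by 178 mm) begins 60 mm behind the grasp point.
Start: joints at [62.051, 18.312, 89.639, -0, 72.044, -1.146], TCP at [259.286, 513.239, 213.976] pointing down, gripper open.
Joint ranges: [-177.97, 177.97], [-48.28, 115.42], [12.27, 149.76], [-77.06, 257.06], [2.81, 150.46], [-146.56, 146.56]. Speed limits (degrees/s): [147.25, 147.25, 180, 180, 180, 180].

### API

Orientations are given as [roll, pitch, yaw] about the fixed x, y, z axes, in that order (R = Rz(yaw) Ry(pitch) Rx(roll)).
In Python, from workcell import state, grab_frame, job_done, hold_point_z gives the robot as it stands. The module is installed in compiled form; this text tells all that it offers.
- The arm moves only by the shell command python3 -m creep 'ROWS' [FORCE]. ROWS is JSON, a list of rows, each a list of 7 numbers: the closure, from 0 (fully open) to 1 (shut), then the shift along the tool's x, y, z in mm, then the turn, a rotation vector about the tool's x, y, z in degrees. A call has 1 to 5 rows; each row shifts and turns the commanded pose from where the row before left it, along the tool's axes as they then stand; what a row does not reach is not made up. A row lasts 1/8 s, in which the tool goes at most 62.5 mm and 10.7 degrees, less where a joint would pass 70% of its speed; a pose out of reach is approached as far as the arm can. A call is refused whole if a number of a shift passes 62.5 or a number of a turn 10.7, either way. A call with a gripper value outside its range is refused whole. The fingers move at their own pace and stop on an object; FORCE is the grip in N (left out, the last holds). Time passes only in rows, so rows that do not move let the fingers close. It gives the time, the measured TCP pose, the force and the opening at its end, in the units of the state.
- state(): the state, without advancing time (a new reading comes with each control period).
- grab_frame(name): name is "scene" or "top" or "wrist"; returns a dict with "frame" (420x560x3 uint8, red, green, blue), "fx", "fy", "cx", "cy" (pixels), "view" (4x4, takes a point from world to camera coordinates). Camera axes: x right, y down, z forward; pixel columns grow to the right and rows downward; lengths in mm; the calibration is good to about 2 mm. A picture is of the moment at which its call begins. There is no depth.
- job_done(): hands the job in, once; it reports no verdict.
The state is a dict: "time_s": time; "qpos": joint angles; "qvel": joint speeds; "effort": joint torques, N m; "ee_pos": TCP position; "ee_rot": TCP orientation; "force": force on the tool from outside, world axes, zero at the start; "torque": the same for the moment, N m; "gripper_width": finger opening in mm.
Only numpy, scipy, OpenCV 4.12 (cv2) and the standard library are available. Lean on these libraries where they do the work, as an engineer would, in place of code of your own. Each camera call takes 0.05 s, during which the arm holds its last target.

### The job

The blue parts chest rocks because the foot under its yellow-marked corner is short. Press down on the yellow pad to feel it rock, let it come up again, and push the wooden wedge along the bench under that foot until it is snug; then press firmly on the yellow pad again, with about 10 N, and finish while still pressing, with the chest level and no longer rocking. Use touch only: do not lift the wedge or the chest, do not shift the chest about, and leave the other things alone.

Things in the scene. Friction and masses are not known exactly. Their poses are not given: they have to be found in the camera images.
- chest: Blue steel parts chest, loose, about 3 kg: 200 (x) by 260 (y) by 100 mm on four 20 mm square rubber feet at x = +-80, y = +-110 mm. Origin on the bench under its middle, z up; underside at 16 mm, top at 116 mm. Drawers on its -x side; black carry handle along y at x = 20 mm rises to 147 mm. It stands level on three feet; the short fourth, at (-80, +110) mm, hangs 6 to 10 mm clear, unlike each time.
- corner_top (a point): Middle of the top of the yellow pad (44 by 44 by 3 mm) fixed on the chest over the short foot, at chest (-75, +105, 119) mm: the place to press. 3 to 5 N down tips the chest about the diagonal through the two neighbouring feet until the short foot lands 6 to 10 mm lower (about 0.045 to 0.08 rad); let go, it comes back level.
- pad: The yellow pad itself; origin at the middle of its underside, axes as the chest's.
- short_foot (a point): Point at bench level (chest level) under the middle of the short foot, at chest (-80, +110, 0) mm. The foot is 20 by 20 mm; its outer edges lie 10 mm inside the chest's +y and -x sides.
- wedge: Light wooden wedge, loose, 70 g, on the bench on the chest's +y side, thin end roughly towards the short foot, 35 to 75 mm from the chest. 140 long (x), 56 mm wide (y). Origin at the middle of its underside; thin end (3 mm high) at x = +70, upright thick end (21 mm high, the face to push) at x = -70 mm, straight slope. Slides with under 1 N until it meets the foot, then resistance jumps past 3 N.
- wheel: Bystander: black tyre with blue rim lying flat, 66 mm across, 26 mm high, origin under its middle.
- screwdriver: Bystander: screwdriver with yellow handle, lying on the bench.
- bin: Bystander: open red parts bin 90 by 130 by 45 mm, origin under its middle.

How it is judged:
By the outcome, as a careful person would: the job done as asked, in the order asked, and still so for the second after the job is handed in, while the arm keeps its last pose, push and grip.
It also fails if it takes over 54 s, if anything falls off the work surface, if the arm or the gripper's body presses on something with over 40 N, if the wrist force passes 120 N, or if a joint passes its speed limit or range.

## Working session

There is one attempt and no reset: what is moved stays moved. The work goes in short steps, Python scripts to look and compute and a shell command to move; the robot and the scene stay as the last step left them, time stands still between calls to the robot, and variables do not carry over. Pictures are saved under pics/ and viewed, and the job is handed in when it is done.

```bash
mkdir -p pics; python3 - <<'E'
from workcell import state, grab_frame, hold_point_z
import cv2
print(state(), hold_point_z)
for n in("scene","top","wrist"):
    f=grab_frame(n); cv2.imwrite(f"pics/{n}0.png",f["frame"][:,:,::-1]); print(n,f["fx"],f["cx"],f["cy"],f["view"])
E
```

```text
{'time_s': 0.0, 'qpos': array([ 6.20507598e+01,  1.83523711e+01,  8.97071066e+01,  1.68088873e-04,
        7.20414401e+01, -1.14667260e+00]), 'qvel': array([ 0.00678027,  0.06222094, -0.0018418 ,  0.0080025 ,  0.08637145,
        0.19204373]), 'effort': array([-1.67836577e-03, -4.12458980e+01, -2.31975031e+01,  7.24125886e-02,
        4.55535657e-02, -1.61104763e-04]), 'ee_pos': array([259.04968651, 512.78312275, 213.10819589]), 'ee_rot': array([-1.79899106e+02, -2.17933074e-03,  1.53197379e+02]), 'force': array([ 0.50126214, -0.02119655,  0.01285292]), 'torque': array([-0.02060261,  0.03031307, -0.06293354]), 'gripper_width': 91.16636672950484} -18.8
scene 540.6489174546582 283.597789638583 207.37542824481028 [[ 4.95787847e-01  8.68415808e-01 -6.95668187e-03 -3.15021686e+02]
 [ 5.64638429e-01 -3.28423697e-01 -7.57179847e-01 -2.30353572e+02]
 [-6.59831687e-01  3.71472556e-01 -6.53169415e-01  1.40603592e+03]
 [ 0.00000000e+00  0.00000000e+00  0.00000000e+00  1.00000000e+00]]
top 389.40036229581654 283.49143670779074 214.48695144239906 [[-4.50264346e-03 -9.99847832e-01 -1.68534615e-02  4.05309889e+01]
 [-9.80706039e-01  7.70903401e-03 -1.95336210e-01  5.84187095e+02]
 [ 1.95436410e-01  1.56487622e-02 -9.80591518e-01  8.56287556e+02]
 [ 0.00000000e+00  0.00000000e+00  0.00000000e+00  1.00000000e+00]]
wrist 313.9675481244851 283.98158004147405 206.14517275063503 [[ 4.50744512e-01  8.92650461e-01 -2.13042506e-03 -5.73963352e+02]
 [ 8.58674945e-01 -4.32933875e-01  2.74309312e-01 -3.14481276e+01]
 [ 2.43940001e-01 -1.25472760e-01 -9.61639154e-01  3.91860747e+02]
 [ 0.00000000e+00  0.00000000e+00  0.00000000e+00  1.00000000e+00]]
```

View pics/scene0.png

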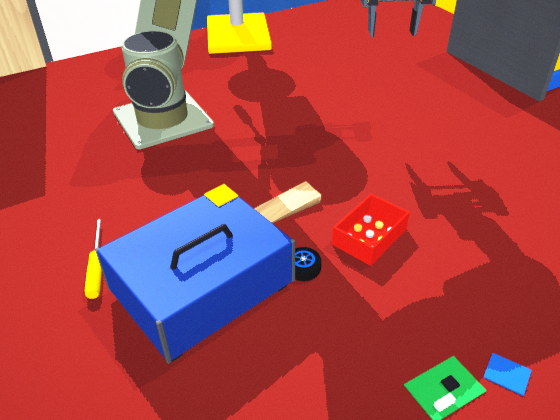

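View pics/top0.png

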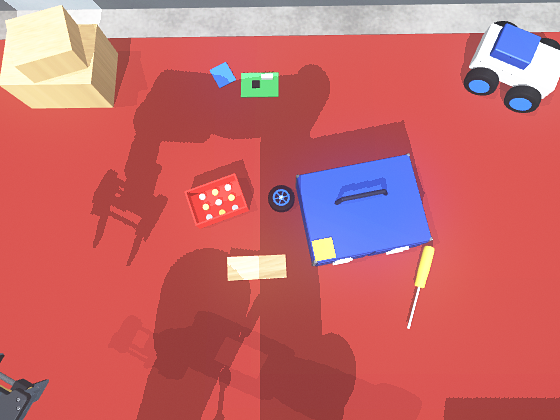

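View pics/wrist0.png

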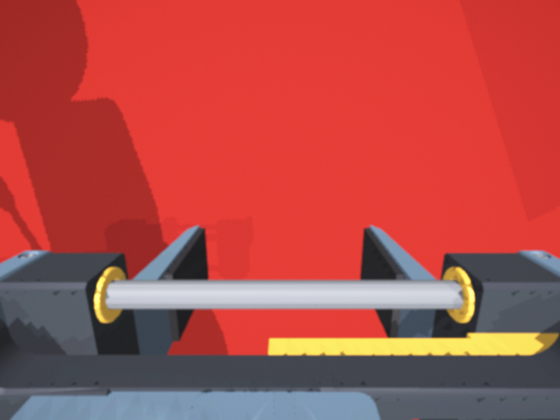

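The top view shows the chest at about (365,208), the pad at (323,249), the wedge at (257,267), the wheel at (281,198) and the bin at (217,200). I'll enlarge it to read the corners.

```bash
python3 - <<'E'
import cv2
a=cv2.imread("pics/top0.png")
cv2.imwrite("pics/c1.png",cv2.resize(a[230:300,210:350],None,fx=5.7,fy=5.7,interpolation=cv2.INTER_CUBIC))
cv2.imwrite("pics/c2.png",cv2.resize(a[140:280,280:450],None,fx=4.2,fy=4.2,interpolation=cv2.INTER_CUBIC))
b=cv2.imread("pics/scene0.png")
cv2.imwrite("pics/c3.png",cv2.resize(b[165:285,195:335],None,fx=5,fy=5,interpolation=cv2.INTER_CUBIC))
E
```

```text
(no output)
```

View pics/c1.png

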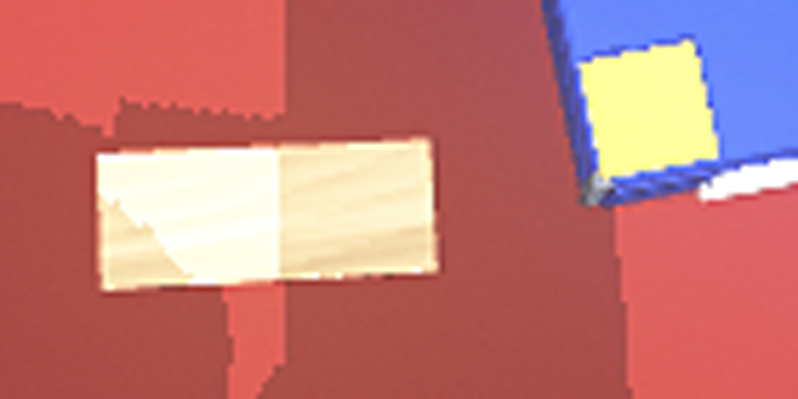

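View pics/c2.png

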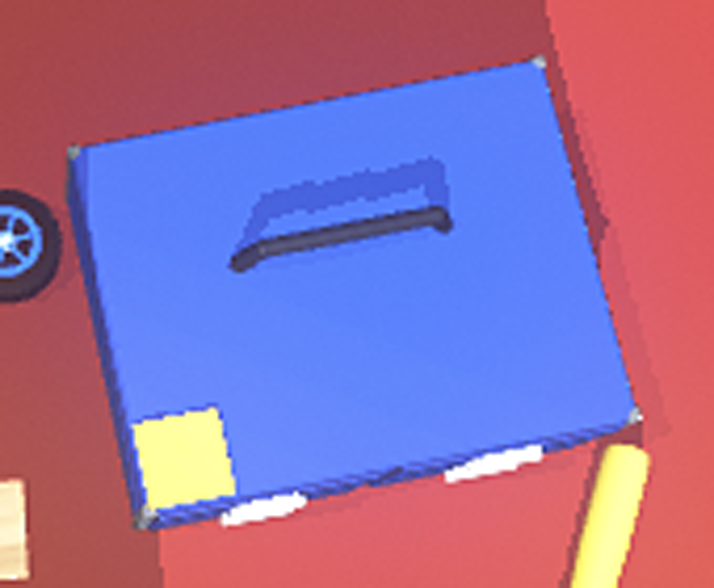

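View pics/c3.png

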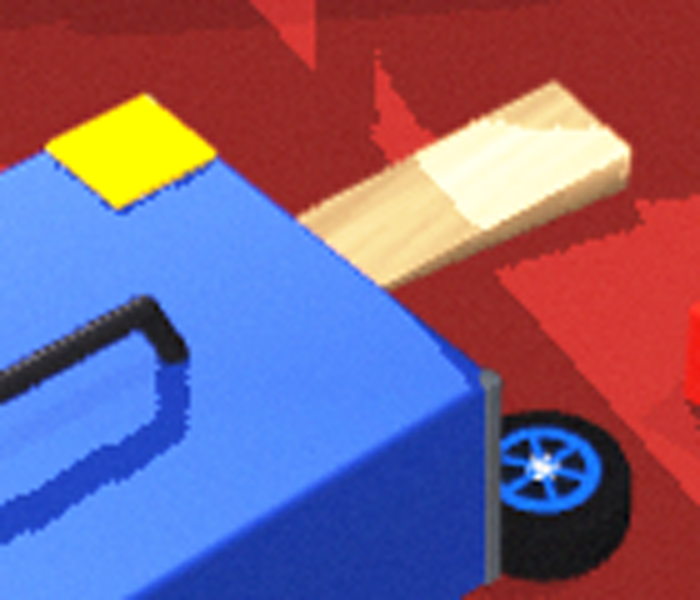

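```bash
cat > h.py <<'E'
import numpy as np
K={"top":(389.40036,283.49144,214.48695,np.array([[-4.50264346e-03,-9.99847832e-01,-1.68534615e-02,4.05309889e+01],[-9.80706039e-01,7.70903401e-03,-1.95336210e-01,5.84187095e+02],[1.95436410e-01,1.56487622e-02,-9.80591518e-01,8.56287556e+02]])),
"scene":(540.6489,283.5978,207.3754,np.array([[4.95787847e-01,8.68415808e-01,-6.95668187e-03,-3.15021686e+02],[5.64638429e-01,-3.28423697e-01,-7.57179847e-01,-2.30353572e+02],[-6.59831687e-01,3.71472556e-01,-6.53169415e-01,1.40603592e+03]]))}
def bp(cam,u,v,z):
    f,cx,cy,V=K[cam];R=V[:,:3];t=V[:,3]
    d=R.T@np.array([(u-cx)/f,(v-cy)/f,1]);c=-R.T@t
    return (c+d*(z-c[2])/d[2])[:2]
def proj(cam,p):
    f,cx,cy,V=K[cam];q=V[:,:3]@np.asarray(p,float)+V[:,3];return np.array([f*q[0]/q[2]+cx,f*q[1]/q[2]+cy])
def fit(obs):  # obs: (cam,u,v,local xyz)
    from scipy.optimize import least_squares
    def r(s):
        c,n=np.cos(s[2]),np.sin(s[2]);o=[]
        for cam,u,v,l in obs:
            p=[s[0]+c*l[0]-n*l[1],s[1]+n*l[0]+c*l[1],l[2]];o+=list(proj(cam,p)-(u,v))
        return np.array(o)
    best=min((least_squares(r,[500,0,a]) for a in np.arange(-3,3.2,.7)),key=lambda q:q.cost)
    return best.x, np.round(r(best.x),1)
E
python3 - <<'E'
from h import *
c2=lambda u,v:(280+u/4.2,140+v/4.2)
c1=lambda u,v:(210+u/5.7,230+v/5.7)
c3=lambda u,v:(195+u/5,165+v/5)
# chest: +y left in image, -x bottom
O=[("top",*c2(72,150),(100,130,116)),("top",*c2(542,60),(100,-130,116)),("top",*c2(637,417),(-100,-130,116)),("top",*c2(145,520),(-100,130,116))]
P=[("top",*c2(217,408),(-53,83,119)),("top",*c2(133,427),(-53,127,119)),("top",*c2(150,511),(-97,127,119)),("top",*c2(236,491),(-97,83,119))]
S=[("scene",*c3(45,148),(-97,83,119)),("scene",*c3(147,93),(-97,127,119)),("scene",*c3(217,153),(-53,127,119)),("scene",*c3(120,210),(-53,83,119))]
W=[("top",*c1(97,153),(-70,28,21)),("top",*c1(102,290),(-70,-28,21)),("top",*c1(432,138),(70,28,3)),("top",*c1(437,271),(70,-28,3))]
WS=[("scene",*c3(557,82),(-70,-28,21)),("scene",*c3(630,150),(-70,28,21))]
for n,o in(("chest top",O),("pad top",P),("padscene",S),("all",O+P+S),("wedge",W),("wedge all",W+WS)):
    x,r=fit(o);print(n,x[:2].round(1),np.degrees(x[2]).round(2),r)
    if n=="all": ch=x
    w=x
def tr(s,l): c,n=np.cos(s[2]),np.sin(s[2]); return np.array([s[0]+c*l[0]-n*l[1],s[1]+n*l[0]+c*l[1]])
print("corner",tr(ch,(-75,105)),"foot",tr(ch,(-80,110)), "foot inner/outer y edges",tr(ch,(-80,120)))
print("wedge thin",tr(w,(70,0)),"thick",tr(w,(-70,0)),"thick corners",tr(w,(-70,28)),tr(w,(-70,-28)))
f=tr(ch,(-80,110))-w[:2]; c,n=np.cos(w[2]),np.sin(w[2]); print("foot in wedge frame",c*f[0]+n*f[1],-n*f[0]+c*f[1])
E
```

```text
chest top [ 587.8 -138.8] 10.78 [-1.2 -0.2  0.1 -0.6  1.1  0.9 -0.1 -0.2]
pad top [ 590.1 -137.9] 11.65 [-0.2  0.1 -0.1 -0.2  0.4 -0.2 -0.   0.3]
padscene [ 593.3 -138.4] 11.67 [ 0.5 -0.1 -0.4  0.9  0.1  0.1 -0.2 -0.7]
all [ 589.1 -139.2] 10.7 [-0.9 -0.9  0.3 -1.1  1.2  0.4  0.1 -0.9 -0.1  0.  -0.1 -0.6  0.  -0.5
 -0.3  0.3  0.3 -1.2 -0.4 -0.  -0.2 -0.7 -0.7 -1.8]
wedge [464.5 101.7] -87.0 [ 0.1  0.2 -0.1 -0.2 -0.3  0.1  0.2 -0. ]
wedge all [465.1 102. ] -87.42 [ 0.1 -0.3 -0.3 -0.7 -0.3  0.1  0.  -0.  -0.5 -0.5 -0.2 -0.3]
corner [495.87600184 -49.98387905] foot [490.03448977 -45.99931675] foot inner/outer y edges [488.17754    -36.17324238]
wedge thin [468.21566445  32.05235414] thick [461.90890587 171.9102277 ] thick corners [489.88048058 173.17157941] [433.93733116 170.64887598]
foot in wedge frame 148.95533415079788 18.280581921384634
```

```bash
python3 -m creep '[[1,0,0,0,0,0,10.5],[1,0,0,0,0,0,10.5],[1,0,0,0,0,0,10.5],[1,0,0,0,0,0,10.5],[1,0,0,0,0,0,10.4]]' 20
```

```text
time_s: 0.78
ee_pos: [259.2, 513.0, 213.6]
ee_rot: [-180.0, 0.0, 100.5]
force: [-0.0, 1.4, -0.7]
gripper_width: 44.0
```

```bash
python3 -m creep '[[1,-50,11,0,0,0,0],[1,-50,11,0,0,0,0],[1,-50,11,0,0,0,0],[1,-50,11,0,0,0,0],[1,-50,11,0,0,0,0]]'; python3 -m creep '[[1,-50,11,0,0,0,0],[1,-50,11,0,0,0,0],[1,-50,11,0,0,0,0],[1,-50,10,0,0,0,0],[1,-50,10,0,0,0,0]]'
```

```text
time_s: 1.4
ee_pos: [360.4, 276.4, 213.8]
ee_rot: [180.0, 0.0, 100.8]
force: [1.5, 0.6, -0.4]
gripper_width: 0.5
time_s: 2.02
ee_pos: [459.3, 40.7, 213.9]
ee_rot: [180.0, -0.0, 100.8]
force: [-0.2, 0.1, 0.5]
gripper_width: 0.8
```

```bash
python3 -m creep '[[1,-48,9,0,0,0,0],[1,-48,9,0,0,0,0],[1,0,0,32,0,0,0],[1,0,0,32,0,0,0],[1,0,0,0,0,0,0]]'; python3 - <<'E'
from workcell import *
import cv2
f=grab_frame("top");cv2.imwrite("pics/t1.png",cv2.resize(f["frame"][140:290,220:420,::-1],None,fx=4,fy=4,interpolation=cv2.INTER_CUBIC))
f=grab_frame("scene");cv2.imwrite("pics/s1.png",cv2.resize(f["frame"][100:250,130:330,::-1],None,fx=4,fy=4,interpolation=cv2.INTER_CUBIC))
f=grab_frame("wrist");cv2.imwrite("pics/w1.png",f["frame"][:,:,::-1])
E
```

```text
time_s: 2.65
ee_pos: [492.7, -48.5, 147.8]
ee_rot: [-179.7, -0.1, 100.8]
force: [-0.1, 0.6, 0.6]
gripper_width: 0.6
```

View pics/s1.png

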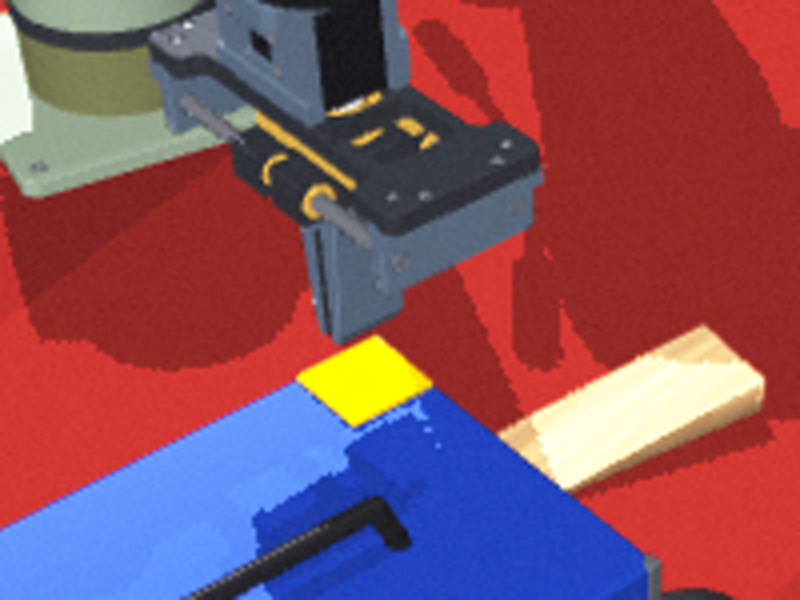

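View pics/w1.png

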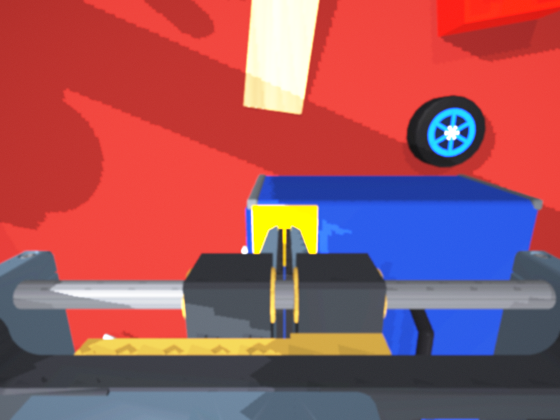

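```bash
python3 -m creep '[[1,-2.5,2.4,15,0,0,0],[1,0,0,11,0,0,0],[1,0,0,0,0,0,0]]';python3 -m creep '[[1,0,0,2,0,0,0],[1,0,0,0,0,0,0]]';python3 -m creep '[[1,0,0,1.5,0,0,0],[1,0,0,0,0,0,0]]'
```

```text
time_s: 3.18
ee_pos: [496.7, -50.5, 122.8]
ee_rot: [-179.9, -0.1, 100.8]
force: [0.1, -1.3, 0.1]
gripper_width: 0.4
time_s: 3.42
ee_pos: [497.6, -50.6, 122.0]
ee_rot: [180.0, -0.0, 100.8]
force: [-0.1, 0.7, -0.4]
gripper_width: 0.2
time_s: 3.68
ee_pos: [497.5, -50.6, 120.5]
ee_rot: [180.0, -0.0, 100.8]
force: [-0.1, -0.5, -0.2]
gripper_width: 0.7
```

```bash
python3 -m creep '[[1,0,0,1.5,0,0,0],[1,0,0,0,0,0,0]]';python3 -m creep '[[1,0,0,2,0,0,0],[1,0,0,0,0,0,0]]';python3 -m creep '[[1,0,0,2,0,0,0],[1,0,0,0,0,0,0]]'
```

```text
time_s: 3.92
ee_pos: [497.5, -50.6, 118.9]
ee_rot: [180.0, -0.0, 100.8]
force: [-0.5, -0.7, 0.6]
gripper_width: 0.2
time_s: 4.18
ee_pos: [496.3, -50.1, 117.2]
ee_rot: [-179.9, -0.1, 100.8]
force: [-3.3, 0.8, 7.5]
gripper_width: 0.4
time_s: 4.42
ee_pos: [495.4, -49.7, 115.3]
ee_rot: [-179.8, -0.2, 100.8]
force: [-6.1, 3.1, 8.2]
gripper_width: 0.4
```

```bash
python3 -m creep '[[1,2,-2.9,0.3,0,0,0],[1,0,0,0,0,0,0]]';python3 -m creep '[[1,1.2,-1.6,2,0,0,0],[1,0,0,0,0,0,0]]';python3 -m creep '[[1,1,-1.4,1.5,0,0,0],[1,0,0,0,0,0,0]]'
```

```text
time_s: 4.68
ee_pos: [494.3, -49.1, 114.9]
ee_rot: [180.0, 0.0, 100.8]
force: [-0.5, 1.7, 3.8]
gripper_width: 0.6
time_s: 4.92
ee_pos: [492.1, -48.1, 112.5]
ee_rot: [-180.0, -0.0, 100.8]
force: [-2.7, 1.2, 3.9]
gripper_width: 0.3
time_s: 5.18
ee_pos: [491.9, -48.0, 112.1]
ee_rot: [179.9, 0.1, 100.8]
force: [-1.5, -0.1, 8.1]
gripper_width: 0.4
```

It rocked: the pad dropped about 7 mm, then stopped and the force rose to 8 N, so the foot has landed. Now I'll let it come up along the same arc.

```bash
python3 -m creep '[[1,-1,1.4,-1.5,0,0,0],[1,-1.2,1.6,-2,0,0,0],[1,-1.2,1.6,-2,0,0,0],[1,-1.2,1.6,-2,0,0,0],[1,0,0,-1,0,0,0]]';python3 -m creep '[[1,0,0,-10,0,0,0],[1,0,0,-20,0,0,0],[0.75,0,0,0,0,0,0]]'; python3 - <<'E'
from workcell import *
import cv2
f=grab_frame("top");cv2.imwrite("pics/t2.png",cv2.resize(f["frame"][140:290,220:450,::-1],None,fx=3.4,fy=3.4,interpolation=cv2.INTER_CUBIC))
f=grab_frame("wrist");cv2.imwrite("pics/w2.png",f["frame"][:,:,::-1]); print(f["fx"],f["cx"],f["cy"],f["view"].tolist())
E
```

```text
time_s: 5.8
ee_pos: [498.4, -51.2, 119.5]
ee_rot: [180.0, 0.0, 100.8]
force: [0.3, -0.2, -0.8]
gripper_width: 0.6
time_s: 6.18
ee_pos: [499.2, -51.2, 151.1]
ee_rot: [179.8, 0.1, 100.8]
force: [-0.2, 0.2, 1.4]
gripper_width: 7.6
313.9675481244851 283.98158004147405 206.14517275063503 [[0.9822539680793476, 0.18755228993313286, 0.0011316948418467223, -480.2298571663137], [0.17999430328843366, -0.9443327623459249, 0.27538642803128044, -151.80891131759677], [0.05271805170990626, -0.2702957130643294, -0.9613329467582802, 289.9786632839938], [0.0, 0.0, 0.0, 1.0]]
```

View pics/w2.png

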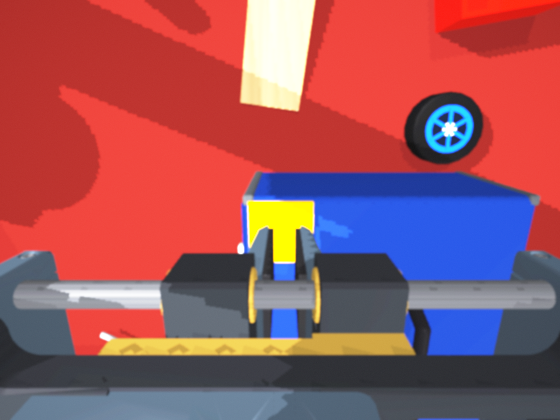

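```bash
cat >> h.py <<'E'
K["wrist"]=(313.96755,283.98158,206.14517,np.array([[0.98225397,0.18755229,0.00113169,-480.22986],[0.1799943,-0.94433276,0.27538643,-151.80891],[0.05271805,-0.27029571,-0.96133295,289.97866]]))
E
python3 - <<'E'
from h import *
for n,u,v,z in(("tipL",241,103,3),("tipR",299,109,3),("side left at top",248,0,14),("padL",248,202,119),("padR",313,202,119),("chR",537,203,116),("chL",246,199,116)):print(n,bp("wrist",u,v,z).round(1))
# predicted
def tr(s,l): c,n=np.cos(s[2]),np.sin(s[2]); return np.array([s[0]+c*l[0]-n*l[1],s[1]+n*l[0]+c*l[1]])
ch=(589.1,-139.2,np.radians(10.8)); w=(465.1,102,np.radians(-87.4))
print(tr(w,(70,-28)),tr(w,(70,28)),tr(ch,(-97,127)),tr(ch,(-53,127)),tr(ch,(100,130)),tr(ch,(-100,130)))
E
```

```text
tipL [441.1  29.4]
tipR [497.1  34.5]
side left at top [435.9 113.3]
padL [470.7 -33.4]
padR [513.3 -25.3]
chR [663.2   1.7]
chL [468.9 -32.5]
[440.30423321  30.80189645] [496.24658512  33.34222378] [470.02070973 -32.62550667] [513.24134876 -24.38072883] [662.96915418   7.23547405] [466.51170403 -30.24078886]
```

View pics/t2.png

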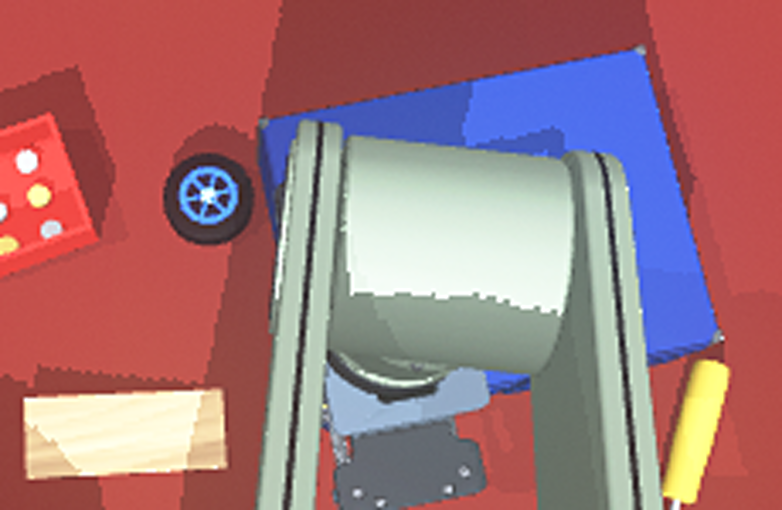

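```bash
python3 -m creep '[[0.8,52.5,2,0,0,0,0],[0.8,52.5,2,0,0,0,0],[0.8,52.5,2,0,0,0,0],[0.8,52.5,2,0,0,0,0],[0.8,52.5,2,0,0,0,0]]'; python3 -m creep '[[0.8,0,0,35,0,0,7.3],[0.8,0,0,50,0,0,0],[0.8,0,0,30,0,0,0],[0.8,0,0,0,0,0,0]]'; python3 - <<'E'
from workcell import *
import cv2
f=grab_frame("top");cv2.imwrite("pics/t3.png",cv2.resize(f["frame"][190:310,180:350,::-1],None,fx=4.6,fy=4.6,interpolation=cv2.INTER_CUBIC))
f=grab_frame("wrist");cv2.imwrite("pics/w3.png",f["frame"][:,:,::-1])
f=grab_frame("scene");cv2.imwrite("pics/s3.png",cv2.resize(f["frame"][120:270,200:400,::-1],None,fx=4,fy=4,interpolation=cv2.INTER_CUBIC))
E
```

```text
time_s: 6.9
ee_pos: [457.7, 210.2, 148.8]
ee_rot: [-179.9, 0.0, 100.8]
force: [0.5, -0.5, 0.3]
gripper_width: 18.1
time_s: 7.4
ee_pos: [456.2, 207.8, 32.1]
ee_rot: [-179.6, 0.1, 93.5]
force: [-0.1, 0.5, 0.6]
gripper_width: 18.0
```

View pics/w3.png

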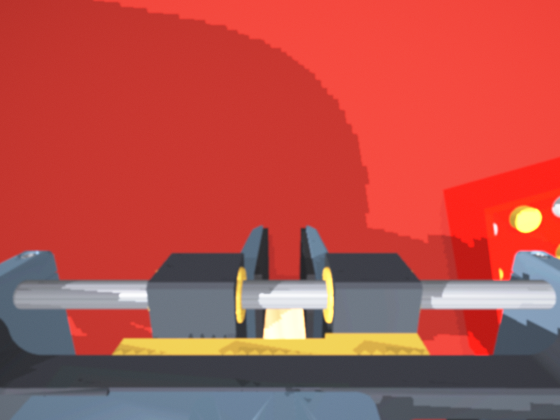

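View pics/s3.png

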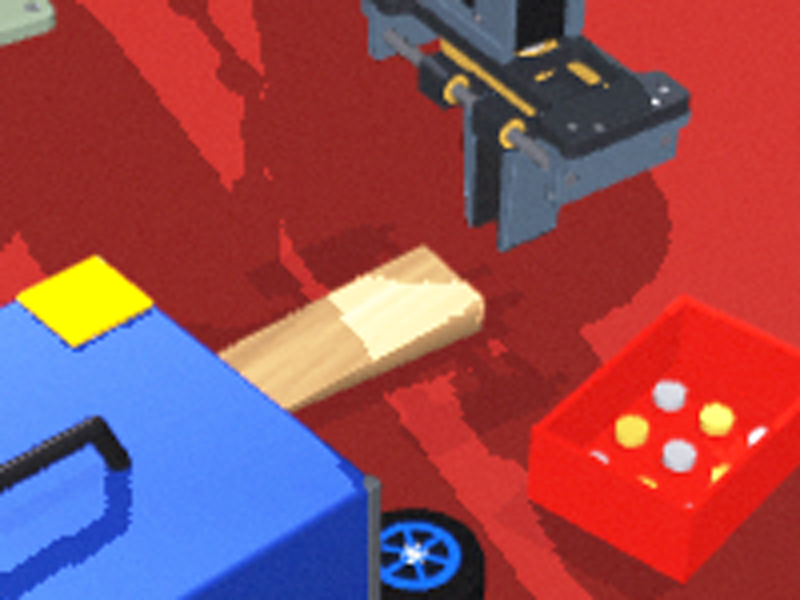

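```bash
python3 -m creep '[[0.8,0,3,15,0,0,0],[0.8,0,0,9.5,0,0,0],[0.8,0,0,0,0,0,0],[0.8,-8,0,0,0,0,0],[0.8,-6,0,0,0,0,0]]'; python3 -m creep '[[0.8,-4,0,0,0,0,0],[0.8,-4,0,0,0,0,0],[0.8,0,0,0,0,0,0]]'
```

```text
time_s: 8.18
ee_pos: [462.5, 194.5, 10.4]
ee_rot: [180.0, -0.0, 93.5]
force: [-0.1, -0.4, 0.2]
gripper_width: 18.4
time_s: 8.55
ee_pos: [463.0, 186.7, 10.3]
ee_rot: [180.0, -0.0, 93.5]
force: [-0.2, -1.1, -0.1]
gripper_width: 18.1
```

```bash
python3 -m creep '[[0.8,-5,0,1,0,0,-0.3],[0.8,-5,0,1,0,0,-0.6],[0.8,-5,0,0,0,0,-0.6],[0.8,-5,0,0,0,0,-0.6],[0.8,-5,0,0,0,0,-0.6]]'; python3 -m creep '[[0.8,-5,0,0,0,0,-0.6],[0.8,-5,0,0,0,0,-0.6],[0.8,-5,0,0,0,0,0],[0.8,0,0,0,0,0,0]]'; python3 - <<'E'
from workcell import *
import cv2
f=grab_frame("top");cv2.imwrite("pics/t4.png",cv2.resize(f["frame"][190:310,180:350,::-1],None,fx=4.6,fy=4.6,interpolation=cv2.INTER_CUBIC))
f=grab_frame("scene");cv2.imwrite("pics/s4.png",cv2.resize(f["frame"][120:270,200:400,::-1],None,fx=4,fy=4,interpolation=cv2.INTER_CUBIC))
E
```

```text
time_s: 9.18
ee_pos: [464.8, 161.6, 8.1]
ee_rot: [-180.0, 0.0, 96.2]
force: [0.8, 1.0, -0.1]
gripper_width: 18.2
time_s: 9.68
ee_pos: [466.7, 146.8, 8.2]
ee_rot: [180.0, 0.0, 97.4]
force: [0.4, -0.9, -0.7]
gripper_width: 18.3
```

View pics/t4.png

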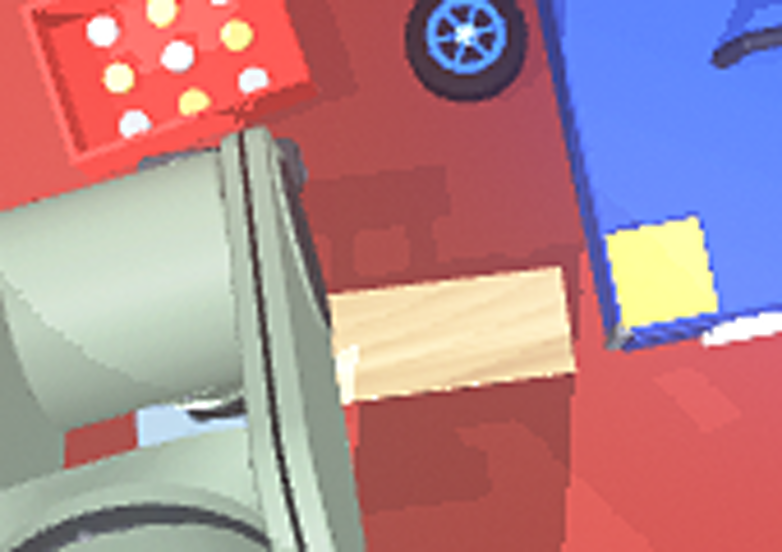

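View pics/s4.png

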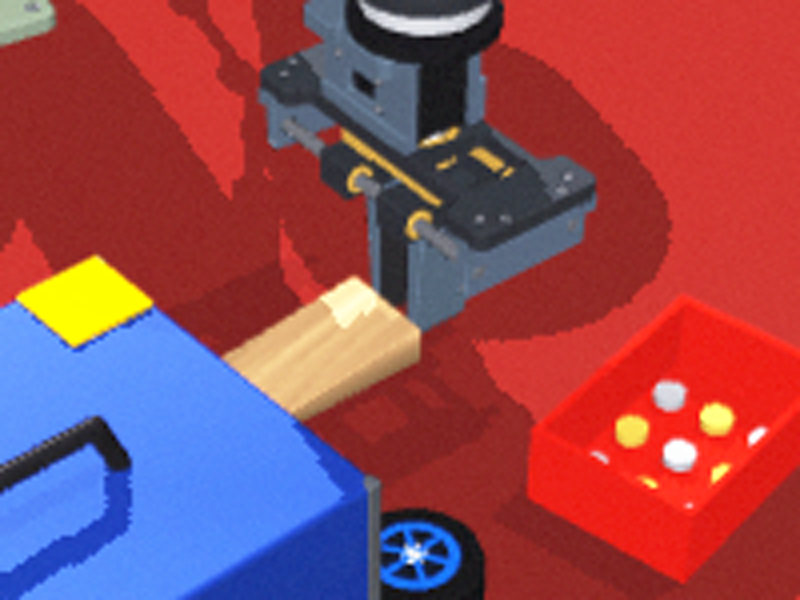

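```bash
python3 - <<'E'
from h import *
g=lambda u,v,z:bp("top",180+u/4.6,190+v/4.6,z)
a=g(560,267,3);b=g(575,373,3);s=g(330,293,18)
print(a,b,s,"tip mid",(a+b)/2)
d=b-a; print("yaw from tip edge",np.degrees(np.arctan2(d[1],d[0]))+90, np.degrees(np.arctan2(*(a-s)[::-1])))
print("chest corner pad", g(718,315,119),g(625,330,119))
m=(a+b)/2
for y in(-79.2,-81,-82.6):
    p=np.array([np.cos(np.radians(y)),np.sin(np.radians(y))]);f=np.array([490,-46])-m;print(y,f@p,-f[0]*p[1]+f[1]*p[0])
E
```

```text
[511.27662395  -6.48898187] [455.34229811 -13.61014029] [496.73971856 114.45433998] tip mid [483.30946103 -10.04956108]
yaw from tip edge -82.74454319289697 -83.14615540913584
chest corner pad [475.61280565 -75.91791108] [468.93176386 -32.66527173]
-79.2 36.56733979704549 -0.16440937737960848
-81 36.55446024561292 0.9842796492164787
-82.6 36.512725510586804 2.0045563260982284
```

```bash
python3 -m creep '[[0.8,-6,0,0,0,0,0],[0.8,-6,0,0,0,0,0],[0.8,-6,0,0,0,0,0],[0.8,-6,0,0,0,0,0],[0.8,-6,0,0,0,0,0]]'; python3 -m creep '[[0.8,-4,0,0,0,0,0],[0.8,-4,0,0,0,0,0],[0.8,-3,0,0,0,0,0],[0.8,0,0,0,0,0,0]]'
```

```text
time_s: 10.4
ee_pos: [470.5, 117.0, 8.2]
ee_rot: [180.0, -0.0, 97.4]
force: [-0.4, -0.2, -0.3]
gripper_width: 17.9
time_s: 10.9
ee_pos: [471.9, 106.3, 8.1]
ee_rot: [-180.0, 0.0, 97.4]
force: [-0.3, 0.3, -0.3]
gripper_width: 17.8
```

```bash
python3 -m creep '[[0.8,-2,0,0,0,0,0],[0.8,-2,0,0,0,0,0],[0.8,0,0,0,0,0,0]]'; python3 -m creep '[[0.8,-2,0,0,0,0,0],[0.8,0,0,0,0,0,0]]'
```

```text
time_s: 11.28
ee_pos: [472.4, 102.4, 8.2]
ee_rot: [180.0, 0.0, 97.4]
force: [-0.1, -0.4, -1.1]
gripper_width: 18.7
time_s: 11.52
ee_pos: [472.7, 100.5, 8.1]
ee_rot: [180.0, 0.0, 97.4]
force: [0.2, -0.2, -0.3]
gripper_width: 18.2
```

```bash
python3 -m creep '[[0.8,-2,0,0,0,0,0],[0.8,-2,0,0,0,0,0],[0.8,0,0,0,0,0,0]]'; python3 -m creep '[[0.8,-2,0,0,0,0,0],[0.8,0,0,0,0,0,0]]'; python3 -m creep '[[0.8,-1.5,0,0,0,0,0],[0.8,0,0,0,0,0,0]]'
```

```text
time_s: 11.9
ee_pos: [473.2, 96.4, 8.2]
ee_rot: [180.0, 0.0, 97.4]
force: [-0.9, -0.9, -0.1]
gripper_width: 18.4
time_s: 12.15
ee_pos: [473.5, 94.5, 8.2]
ee_rot: [180.0, -0.0, 97.4]
force: [0.7, -0.1, 0.0]
gripper_width: 18.3
time_s: 12.4
ee_pos: [473.6, 93.1, 8.1]
ee_rot: [180.0, -0.0, 97.4]
force: [0.2, -0.2, -0.2]
gripper_width: 18.2
```

```bash
python3 -m creep '[[0.8,-1.5,0,0,0,0,0],[0.8,0,0,0,0,0,0]]'; python3 -m creep '[[0.8,-1.5,0,0,0,0,0],[0.8,0,0,0,0,0,0]]'; python3 - <<'E'
from workcell import *
import cv2
f=grab_frame("top");cv2.imwrite("pics/t5.png",cv2.resize(f["frame"][190:310,180:350,::-1],None,fx=4.6,fy=4.6,interpolation=cv2.INTER_CUBIC))
f=grab_frame("scene");cv2.imwrite("pics/s5.png",cv2.resize(f["frame"][120:270,170:370,::-1],None,fx=4,fy=4,interpolation=cv2.INTER_CUBIC))
E
```

```text
time_s: 12.65
ee_pos: [473.8, 91.6, 8.2]
ee_rot: [180.0, -0.0, 97.4]
force: [-0.2, -0.5, 0.1]
gripper_width: 18.2
time_s: 12.9
ee_pos: [474.0, 90.1, 8.2]
ee_rot: [180.0, -0.0, 97.4]
force: [-0.6, -0.0, -0.1]
gripper_width: 18.4
```

View pics/t5.png

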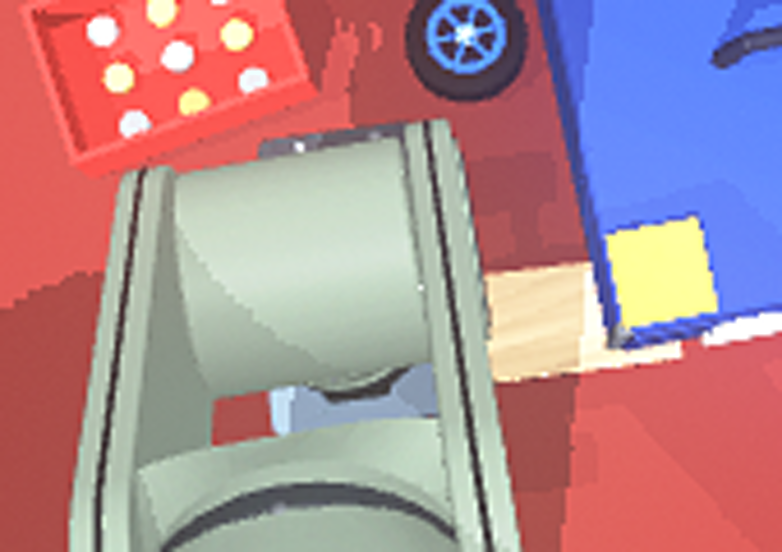

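View pics/s5.png

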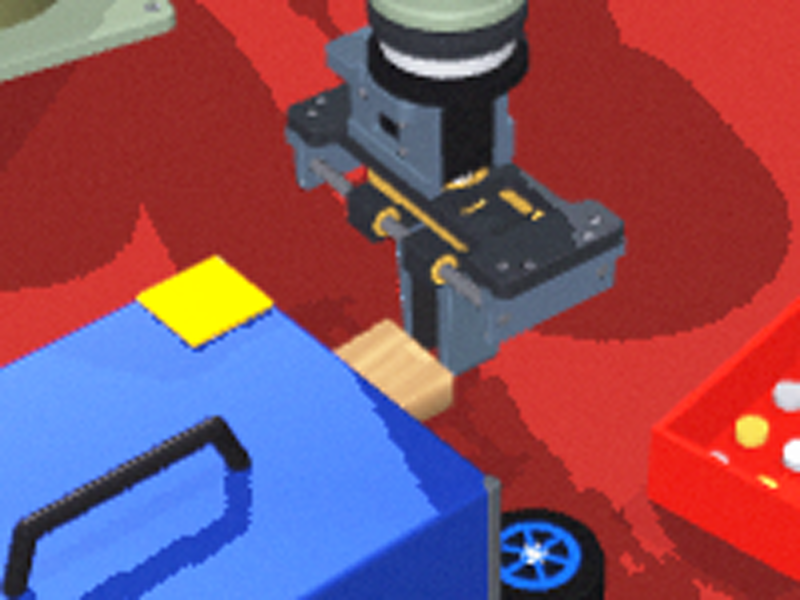

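```bash
python3 -m creep '[[0.8,-1.5,0,0,0,0,0],[0.8,0,0,0,0,0,0]]'; python3 -m creep '[[0.8,-1.5,0,0,0,0,0],[0.8,0,0,0,0,0,0]]';  python3 -m creep '[[0.8,-1.5,0,0,0,0,0],[0.8,0,0,0,0,0,0]]'
```

```text
time_s: 13.25
ee_pos: [474.2, 88.6, 8.2]
ee_rot: [180.0, -0.0, 97.4]
force: [0.1, 0.3, 0.2]
gripper_width: 18.1
time_s: 13.5
ee_pos: [474.4, 87.1, 8.2]
ee_rot: [180.0, -0.0, 97.4]
force: [0.4, 0.2, 0.0]
gripper_width: 18.3
time_s: 13.75
ee_pos: [474.6, 85.6, 8.2]
ee_rot: [180.0, 0.0, 97.4]
force: [-0.4, 0.8, 0.2]
gripper_width: 18.1
```

```bash
python3 -m creep '[[0.8,-1.5,0,0,0,0,0],[0.8,0,0,0,0,0,0]]'; python3 -m creep '[[0.8,-1.5,0,0,0,0,0],[0.8,0,0,0,0,0,0]]';  python3 -m creep '[[0.8,-1,0,0,0,0,0],[0.8,0,0,0,0,0,0]]'
```

```text
time_s: 14.0
ee_pos: [474.8, 84.1, 8.2]
ee_rot: [180.0, -0.0, 97.4]
force: [0.4, 0.8, 0.7]
gripper_width: 18.4
time_s: 14.25
ee_pos: [475.0, 82.6, 8.2]
ee_rot: [180.0, -0.0, 97.4]
force: [0.3, 0.8, 0.3]
gripper_width: 18.3
time_s: 14.5
ee_pos: [475.1, 81.7, 8.1]
ee_rot: [180.0, -0.0, 97.4]
force: [-0.1, 0.6, 0.2]
gripper_width: 18.2
```

```bash
python3 -m creep '[[0.8,-1.2,0,0,0,0,0],[0.8,0,0,0,0,0,0]]'; python3 -m creep '[[0.8,-1,0,0,0,0,0],[0.8,0,0,0,0,0,0]]';  python3 -m creep '[[0.8,-1,0,0,0,0,0],[0.8,0,0,0,0,0,0]]'
```

```text
time_s: 14.75
ee_pos: [475.3, 80.5, 8.2]
ee_rot: [180.0, -0.0, 97.4]
force: [0.4, 0.5, -0.1]
gripper_width: 18.1
time_s: 15.0
ee_pos: [475.4, 79.5, 8.2]
ee_rot: [180.0, -0.0, 97.4]
force: [-0.3, 0.6, 0.2]
gripper_width: 18.5
time_s: 15.25
ee_pos: [475.5, 78.5, 8.2]
ee_rot: [180.0, -0.0, 97.4]
force: [-0.8, 0.4, 0.1]
gripper_width: 18.1
```

```bash
python3 -m creep '[[0.8,-1.2,0,0,0,0,0],[0.8,0,0,0,0,0,0]]'; python3 -m creep '[[0.8,-1,0,0,0,0,0],[0.8,0,0,0,0,0,0]]'; python3 - <<'E'
from workcell import *
import cv2
f=grab_frame("top");cv2.imwrite("pics/t6.png",cv2.resize(f["frame"][220:300,250:350,::-1],None,fx=7,fy=7,interpolation=cv2.INTER_CUBIC))
E
```

```text
time_s: 15.5
ee_pos: [475.7, 77.3, 8.1]
ee_rot: [180.0, -0.0, 97.4]
force: [-0.5, -0.5, 0.1]
gripper_width: 18.3
time_s: 15.75
ee_pos: [475.8, 76.4, 8.2]
ee_rot: [180.0, -0.0, 97.4]
force: [-0.2, 0.7, -1.2]
gripper_width: 17.8
```

View pics/t6.png

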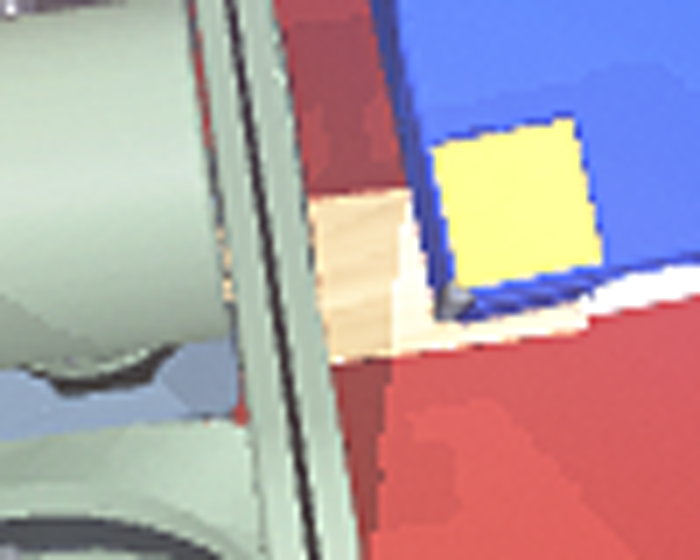

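```bash
python3 - <<'E'
from h import *
b=bp("top",250+588/7,220+328/7,3);p=np.array([np.cos(np.radians(-82.7)),np.sin(np.radians(-82.7))])
f=np.array([490,-46])-b;print(b,f@p,-f[0]*p[1]+f[1]*p[0])
E
python3 -m creep '[[0.8,-1,0,0,0,0,0],[0.8,0,0,0,0,0,0]]'; python3 -m creep '[[0.8,-1,0,0,0,0,0],[0.8,0,0,0,0,0,0]]'; python3 -m creep '[[0.8,-1,0,0,0,0,0],[0.8,0,0,0,0,0,0]]'
```

```text
[465.11357345 -83.9329958 ] -34.463343679222106 29.50464945232542
time_s: 16.05
ee_pos: [475.9, 75.5, 8.2]
ee_rot: [180.0, -0.0, 97.4]
force: [-0.5, 1.8, -0.6]
gripper_width: 18.1
time_s: 16.3
ee_pos: [476.0, 74.8, 8.2]
ee_rot: [180.0, -0.0, 97.4]
force: [-0.3, 4.3, 0.8]
gripper_width: 18.3
time_s: 16.55
ee_pos: [476.2, 74.2, 8.2]
ee_rot: [180.0, -0.1, 97.3]
force: [-0.5, 7.6, 1.8]
gripper_width: 18.3
```

Resistance rose from about 0 to 1.8, 4.3 and 7.6 N, so the wedge is snug. I'll back off and go to the pad.

```bash
python3 -m creep '[[0.8,5,0,0,0,0,0],[0.8,20,0,0,0,0,0],[1,0,0,-50,0,0,0],[1,0,0,-60,0,0,0],[1,0,0,-40,0,0,0]]'; python3 -m creep '[[1,0,0,0,0,0,0]]'; python3 - <<'E'
from workcell import *
import cv2
print(state()["ee_pos"])
f=grab_frame("top");cv2.imwrite("pics/t7.png",cv2.resize(f["frame"][140:290,240:440,::-1],None,fx=4,fy=4,interpolation=cv2.INTER_CUBIC))
f=grab_frame("wrist");cv2.imwrite("pics/w7.png",f["frame"][:,:,::-1])
f=grab_frame("scene");cv2.imwrite("pics/s7.png",cv2.resize(f["frame"][170:370,80:340,::-1],None,fx=3,fy=3,interpolation=cv2.INTER_CUBIC))
E
```

```text
time_s: 17.18
ee_pos: [473.7, 97.8, 160.8]
ee_rot: [179.8, 0.1, 97.4]
force: [0.5, -0.9, -0.1]
gripper_width: 0.3
time_s: 17.3
ee_pos: [475.2, 98.1, 161.4]
ee_rot: [179.5, 0.0, 97.4]
force: [-0.5, -0.0, -1.6]
gripper_width: 0.4
[475.17417757  98.1241854  161.41764723]
```

View pics/t7.png

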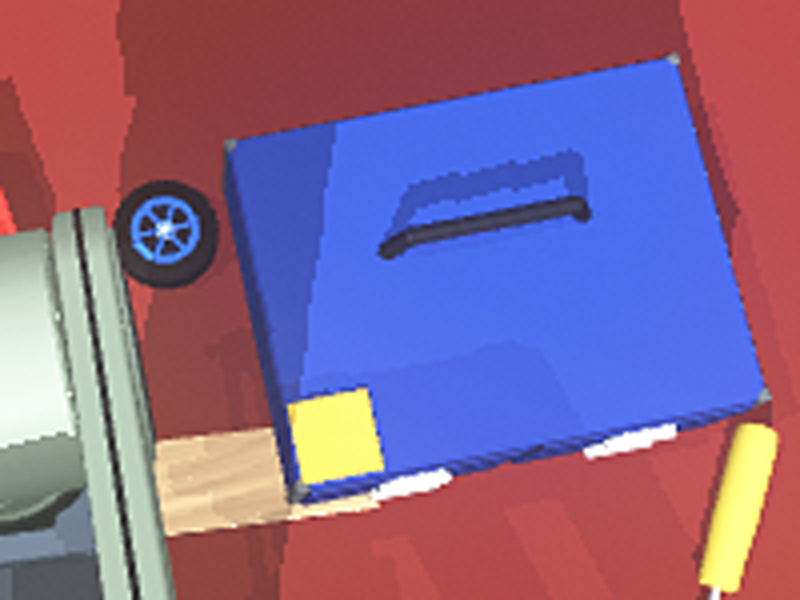

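View pics/s7.png

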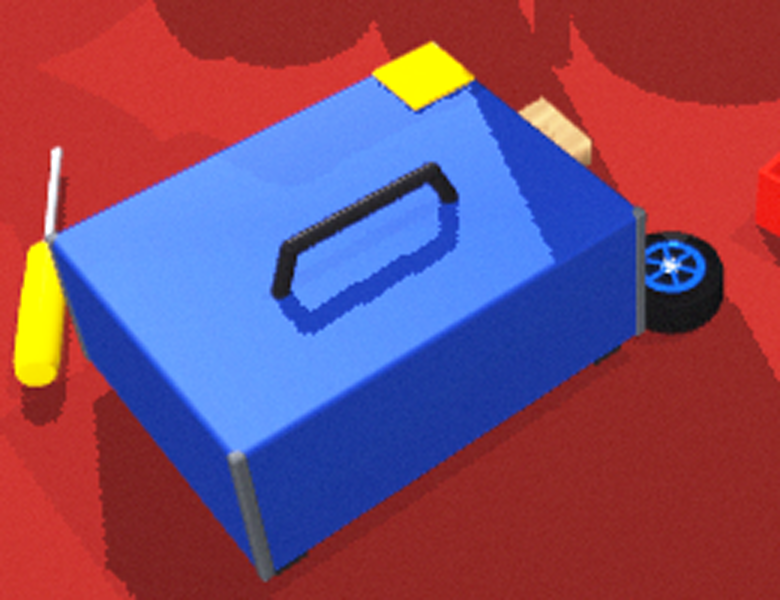

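```bash
python3 -m creep '[[1,-50,1,0,0,0,0],[1,-50,1,0,0,0,0],[1,-50,1,0,0,0,0],[1,0,0,20,0,0,0],[1,0,0,10,0,0,0]]'; python3 -m creep '[[1,0,0,0,0,0,0]]'
```

```text
time_s: 18.08
ee_pos: [493.6, -50.6, 125.6]
ee_rot: [-179.7, -0.1, 97.3]
force: [-1.2, -0.2, 0.9]
gripper_width: 0.6
time_s: 18.2
ee_pos: [494.1, -49.7, 126.5]
ee_rot: [-179.8, -0.1, 97.4]
force: [-0.9, 0.1, -0.5]
gripper_width: 0.3
```

```bash
python3 -m creep '[[1,0,1.5,4,0,0,0],[1,0,0,0,0,0,0],[1,0,0,2,0,0,0],[1,0,0,0,0,0,0]]'; python3 -m creep '[[1,0,0,1.5,0,0,0],[1,0,0,0,0,0,0]]';python3 -m creep '[[1,0,0,1,0,0,0],[1,0,0,0,0,0,0]]'
```

```text
time_s: 18.7
ee_pos: [496.7, -49.9, 122.2]
ee_rot: [180.0, -0.0, 97.4]
force: [0.3, -0.2, -0.1]
gripper_width: 0.5
time_s: 18.95
ee_pos: [496.7, -50.0, 120.6]
ee_rot: [-180.0, -0.0, 97.4]
force: [-0.2, 0.2, -0.2]
gripper_width: 0.5
time_s: 19.2
ee_pos: [496.7, -50.0, 119.6]
ee_rot: [-180.0, -0.0, 97.4]
force: [0.2, -0.5, -0.3]
gripper_width: 0.5
```

```bash
python3 -m creep '[[1,0,0,0.6,0,0,0],[1,0,0,0,0,0,0]]';python3 -m creep '[[1,0,0,0.6,0,0,0],[1,0,0,0,0,0,0]]'
```

```text
time_s: 19.45
ee_pos: [496.8, -50.0, 119.3]
ee_rot: [180.0, 0.0, 97.4]
force: [-0.5, 1.0, 2.3]
gripper_width: 0.5
time_s: 19.7
ee_pos: [496.8, -50.0, 119.2]
ee_rot: [180.0, 0.0, 97.4]
force: [-1.5, 0.8, 6.0]
gripper_width: 0.5
```

```bash
python3 -m creep '[[1,0,0,0.6,0,0,0],[1,0,0,0,0,0,0],[1,0,0,0,0,0,0]]'
```

```text
time_s: 20.08
ee_pos: [496.8, -50.0, 119.2]
ee_rot: [180.0, 0.0, 97.4]
force: [-2.8, 0.6, 10.2]
gripper_width: 0.3
```

```bash
python3 -m creep '[[1,0,0,0,0,0,0],[1,0,0,0,0,0,0],[1,0,0,0,0,0,0],[1,0,0,0,0,0,0]]'; python3 -m creep '[[1,0,0,0,0,0,0],[1,0,0,0,0,0,0],[1,0,0,0,0,0,0],[1,0,0,0,0,0,0]]'; python3 - <<'E'
from workcell import *
import cv2
f=grab_frame("scene")["frame"]; 
a=cv2.imread("pics/scene0.png")
cv2.imwrite("pics/s8.png",cv2.resize(cv2.vconcat([a[180:360,80:340],f[180:360,80:340,::-1]]),None,fx=1.66,fy=1.66,interpolation=cv2.INTER_CUBIC))
E
```

```text
time_s: 20.58
ee_pos: [496.8, -50.0, 119.2]
ee_rot: [180.0, 0.0, 97.4]
force: [-3.2, 0.4, 10.2]
gripper_width: 1.0
time_s: 21.08
ee_pos: [496.8, -50.0, 119.2]
ee_rot: [180.0, 0.0, 97.4]
force: [-4.1, 1.1, 10.4]
gripper_width: 0.0
```

View pics/s8.png

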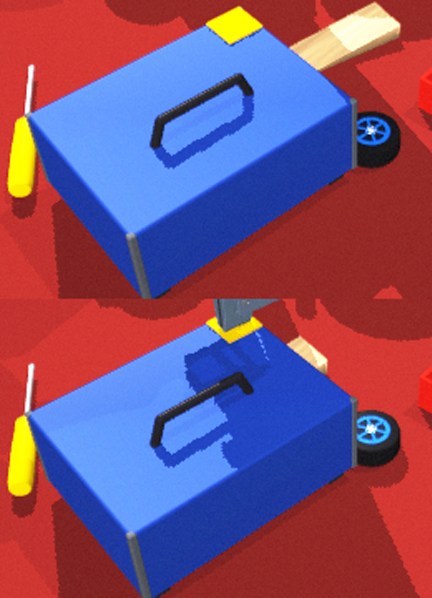

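The picture shows the chest in the same place and level, at z 119.2 mm under a steady 10 N. Handing in.

```bash
python3 -c "
from workcell import *
job_done(); print(state()['force'], state()['ee_pos'])"
```

```text
the job is handed in; nothing more can be done
the job is handed in; nothing more can be done
```

The wedge is snug under the short foot, and I handed the job in at about 21 s of the 54 s while still pressing the yellow pad with about 10 N.

- **First press:** the pad dropped about 7 mm and stopped with 8 N on it, so the chest did rock and the foot landed. I let it come back up before touching the wedge. Early in this press there was about 7 N of sideways force on the pad; I shifted the tool to follow the tilt and it fell to 1–3 N.
- **Wedge:** I turned it about 4° and slid it along the bench with near-zero force. Resistance then rose to 1.8, 4.3 and 7.6 N, and I stopped. By my position estimate it went in about 12 mm further than the 7 mm rock suggested (about 45 mm instead of 32), still within the 6 to 10 mm gap you gave.
- **Last checks:** under 10.2–10.4 N the pad stayed at z = 119.2 mm, its level height, with no sinking as the force rose from 6 to 10 N. In the pictures from before and after, the chest, wheel and screwdriver look unmoved; the bin, partly in view, does too.
- **Small disagreement:** a sideways force of about 3–4 N stayed on the pad during the final press, but the tool position did not change. I could not read the force after handing in.

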